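Load the inspection slide with a scoop and hold it out at the marker

TASK

Use the scoop to bring at least two of the white balls from the blue bin into the green pan of the inspection slide, spilling none on the bench and never touching the balls with the fingers, then lay the scoop flat on the bench and let go of it. Then take the slide by its black handle, pull it out against its spring until its yellow pointer lines up with the red marker, and finish while still holding it there, with the balls in the pan. Leave the amber jar, the brass ring and the steel loupe where they stand.

Things in the scene. Friction and masses are not known exactly. Their poses are not given: they have to be found in the camera images.
- scoop: Steel scoop, orange handle, 130 g, flat on the bench. Origin: centre of the blade's underside; x to the open front lip, z up. Floor 70 (x -35 to 35) x 58 wide x 2.5 thick. Side walls 2.5 thick along both edges: 26 high for x -35 to 0, 18 high for x 0 to 29. Back wall 40 high at x -34. Handle: level bar 18 wide (y), z 37 to 55, x -115 to -35. Grip it across y from above.
- scoop_grip (a point): Middle of the handle's gripping part, at x -60, y 0, z 47 in the scoop's frame (grip across y, from above).
- scoop_lip (a point): Middle of the scoop's front lip, underside: x 35, y 0, z 0 in the scoop's frame.
- scoop_well (a point): Middle of the scoop's hollow: x 0, y 0, z 14 in the scoop's frame.
- bin: Blue open bin fixed to the bench. Origin: centre of its underside; x is its long axis, from the low front wall (robot side) to the high rear wall. Inside x -90 to 90, y -33 to 33 (4 clear each side of the scoop); walls 4 thick; flat floor 6 above the bench. Wall tops above the bench: front 20, sides 28 but 48 from x 14 on, rear 48. The balls start at x > 0; the floor before them is free.
- ball0: White ceramic ball, 24 diameter, 25 g, origin at its centre; one of four alike, all loose on the floor of the bin at the start; polished and slippery, rolls easily.
- ball1: White ceramic ball, 24 diameter, 25 g, origin at its centre; one of four alike, all loose on the floor of the bin at the start; polished and slippery, rolls easily.
- ball2: White ceramic ball, 24 diameter, 25 g, origin at its centre; one of four alike, all loose on the floor of the bin at the start; polished and slippery, rolls easily.
- ball3: White ceramic ball, 24 diameter, 25 g, origin at its centre; one of four alike, all loose on the floor of the bin at the start; polished and slippery, rolls easily.
- station: Grey inspection station fixed to the bench. Origin on the bench; its x axis points away from the robot, the slide is pulled out along -x. Base y -65 to 80, x -175 to 120, side rails 24 high; the pan and pointer run above them.
- slide: Spring-return slide: aluminium plate with the green pan, the yellow pointer and the black handle. Origin and axes coincide with the station's while it is fully home (start); it is pulled along -x, stop at 110. A spring pulls it home: about 2 N at 0 and 50 N/m more on the way out (about 6 N at 85); let go, it runs back.
- pan (a point): Centre of the inner floor of the green open pan on the slide, moves with it; axes as the station's. Inside 92 (x) x 82 (y); walls 4 thick, their tops 21 above this point (46 above the bench).
- handle_top (a point): Centre of the top face, 81 above the bench, of the slide's black handle: an upright tab 14 (x) x 20 (y) x 60 high, its middle 35 before the pan's front face. Pinch it from above. Moves with the slide; axes as the station's.
- pointer (a point): Tip of the yellow pointer, 8 wide (x), sticking out of the slide on its +y side, level with the pan's front face; moves with the slide; 27 above the bench.
- marker: Red marker clip, 8 (x) x 12 x 14 high, fixed on the station's +y rail, between 50 and 85 robot-wards of the pointer's home; where it is differs each time. Origin: centre of its underside, 24 above the bench.
- mark (a point): Point on the marker clip; axes as the station's. The pointer is lined up when its offset from this point along x is zero (across, y, it stays some 11 away).
- jar: Amber glass jar, 48 diameter, 70 high; bystander. Origin: centre of its underside.
- gauge: Brass ring gauge lying flat, 52 diameter, 18 high; bystander. Origin: centre of its underside.
- loupe: Steel loupe standing upright, 40 diameter, 38 high; bystander. Origin: centre of its underside.

How it is judged:
By the outcome, as a careful person would: the job done as asked, in the order asked, and still so for the second after the job is handed in, while the arm keeps its last pose, push and grip.
It also fails if it takes over 61 s, if anything falls off the work surface, if the arm or the gripper's body presses on something with over 40 N, if the wrist force passes 120 N, or if a joint passes its speed limit or range.

ROBOT

A 6-joint arm with a two-finger parallel gripper is mounted at the origin on the work surface. World frame = base frame: x ahead of the robot, y to its left, z up, the work surface at z = 0. Lengths are in mm, angles in rad, forces in N, time in s.
With the tool pointing down it reaches from about 350 to 975 mm from the base axis. Payload 7.1 kg.
Tool frame: the origin (TCP) lies between the finger pads, 19 mm behind the fingertips; this is the grasp point; z points along the fingers, y is the line along which they close (so a half turn about z gives the same grasp; the last joint's range is limited). The gripper opens to 88 mm and grips with 3 to 60 N. Pads are 20 mm wide; open, the fingers measure 115 mm over their backs; the gripper's body (75 mm by 178 mm) begins 61 mm behind the grasp point.
Start: joints at [-1.164, 0.423, 1.63, -0, 1.089, -0.019], TCP at [258.171, -569.168, 241.375] pointing down, gripper open.
Joint ranges: [-3, 3], [-0.9, 2.11], [0.09, 2.58], [-1.31, 4.45], [0.11, 2.69], [-2.54, 2.54]. Speed limits (rad/s): [2.39, 2.39, 3.01, 3.14, 3.14, 3.14].

INTERFACE

Orientations are given as a rotation vector (axis times angle).
In Python, from workcell import ctrl gives the robot as it stands. The module is installed in compiled form; this text tells all that it offers.
- The arm moves only by the tool servo_tool, never from a script. Its argument "plan" is a list of rows, each a list of 3 entries, a list of its own where there are three numbers: the closure, from 0 (fully open) to 1 (shut), then the shift along the world's x, y, z in mm, then the turn about the world's z in degrees. In form: [[hand, [x, y, z], yaw], ...]. A call has 1 to 10 rows; each row is the pose to reach, as a shift and turn from the pose commanded when the call began; what a row does not reach only later rows make up. A row lasts 1/12 s, in which the tool goes at most 41.7 mm and 7.16 degrees, less where a joint would pass 70% of its speed; a pose out of reach is approached as far as the arm can. A call with a gripper value outside its range is refused whole. The fingers move at their own pace and stop on an object; the grip force is fixed at half the most. Time passes only in rows, so rows that repeat a pose let the fingers close. It gives the time, the measured TCP pose, the force, the opening and the grip force at its end, in the units of the state.
- ctrl.get_obs(): the state, without advancing time (a new reading comes with each control period).
- ctrl.get_image(name): name is "scene" or "side" or "wrist"; returns the picture (420x560x3 uint8, blue, green, red); there is no depth.
- ctrl.camera_info(name): a dict with "fovy" (degrees; the focal length in pixels is half the picture's height over the tangent of half this angle, whatever the lens; pixels are square), "cx", "cy" (the principal point, pixels), "rvec" (rotation vector, rad) and "tvec" (3), from world to camera coordinates, as OpenCV has them; the wrist camera has in their place "T_tool_cam" (4x4, takes a point from camera to tool coordinates, whose origin is the TCP and whose axes are the flange's). Camera axes: x right, y down, z forward; pixel columns grow to the right and rows downward; lengths in mm; the calibration is good to about 2 mm. A picture is of the moment at which its call begins: read the wrist's pose just before it. camera_info takes no time and is no camera call.
- ctrl.close_job(): hands the job in; it is judged then, once.
The state is a dict: "t": time; "qpos": joint angles; "qvel": joint speeds; "joint_torque": joint torques, N m; "ee_pos": TCP position; "orientation": TCP orientation; "ft_force": force on the tool from outside, world axes, zero at the start; "moment": the same for the moment, N m; "width": finger opening in mm; "grasp_force": force on a finger pad.
Only numpy, scipy, OpenCV 4.12 (cv2) and the standard library are available. Lean on these libraries where they do the work, as an engineer would, in place of code of your own. Each camera call takes 0.05 s, during which the arm holds its last target. There are 200 camera calls.

## Working session

There is one attempt and no reset: what is moved stays moved. The work goes in short steps, Python scripts to look and compute and a tool call to move; the robot and the scene stay as the last step left them, time stands still between calls to the robot, and variables do not carry over. Pictures are saved under pics/ and viewed, at most 10 in all, crops included, and the job is handed in when it is done.

Besides the shell and the picture viewer there is one more tool, called after "Emit:" as name(argument=value, ...) on one line, values as JSON. servo_tool: Moves the arm, as the interface text tells. Its arguments: {"type":"object","properties":{"plan":{"type":"array"}},"required":["plan"]}

```bash
mkdir -p pics; python3 - <<'E'
from workcell import ctrl
import cv2, numpy as np
print(ctrl.get_obs())
for n in("scene","side","wrist"):
    im=ctrl.get_image(n); cv2.imwrite(f"pics/{n}0.png",im); i=ctrl.camera_info(n); print(n,i)
E
```

```text
{'t': 0.0, 'qpos': array([-1.16398916e+00,  4.23823195e-01,  1.63069167e+00, -1.27592362e-05,
        1.08859404e+00, -1.89771769e-02]), 'qvel': array([-0.00046644, -0.00140242,  0.00116188, -0.00125849,  0.00091396,
       -0.00093104]), 'joint_torque': array([ 1.10154644e-03, -5.44620645e+01, -2.73664516e+01,  6.44140039e-02,
        2.28053948e-02, -1.51364538e-04]), 'ee_pos': array([ 257.97112677, -568.69593821,  240.61203526]), 'orientation': array([-3.06921370e+00, -6.63474944e-01,  4.76155681e-04]), 'ft_force': array([0.09953791, 0.51738021, 0.27380324]), 'moment': array([-0.03493306,  0.07285531,  0.01967181]), 'grasp_force': 0.0, 'width': 88.17792962234495}
scene {'fovy': 46.02413916009307, 'cx': 272.2310362234735, 'cy': 199.29833503642507, 'rvec': array([ 2.11000741,  0.92342608, -0.46075417]), 'tvec': array([-369.72794257, -210.98835644, 1465.47056685])}
side {'fovy': 47.72618764259746, 'cx': 269.10394706686515, 'cy': 220.51078084906052, 'rvec': array([ 0.01131259, -2.91386277,  1.15640153]), 'tvec': array([ 563.24896156,  104.93194517, 1288.17815262])}
wrist {'fovy': 59.802858084815796, 'cx': 282.9343582881526, 'cy': 207.9980160166607, 'T_tool_cam': array([[ 7.20498641e-05, -9.62650221e-01, -2.70748126e-01,
         7.42712430e+01],
       [ 9.99999770e-01,  2.51881909e-04, -6.29457092e-04,
         3.54730657e-01],
       [ 6.74143563e-04, -2.70748018e-01,  9.62650017e-01,
        -1.42284427e+02],
       [ 0.00000000e+00,  0.00000000e+00,  0.00000000e+00,
         1.00000000e+00]])}
```

View pics/scene0.png

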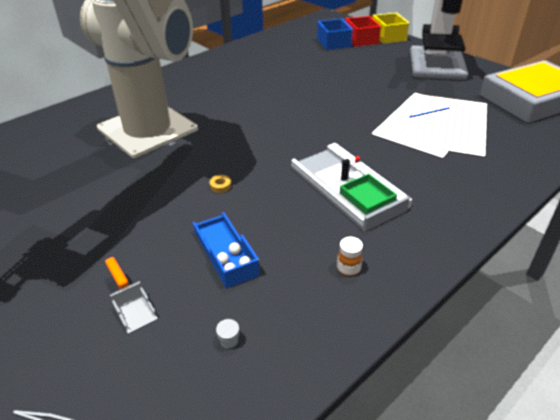

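View pics/side0.png

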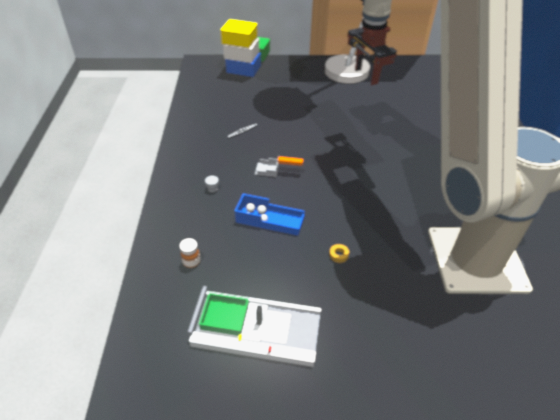

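Scene view: orange scoop handle near (117,272), blade (133,305), bin (227,248), pan (368,192), slide handle (346,169), marker (357,158), gauge (220,183), jar (350,255) and loupe (228,333). The side view agrees, with the pan at (225,313) and the marker at (270,350).

```bash
cat > h.py <<'E'
import cv2, numpy as np
from scipy.spatial.transform import Rotation as R
from workcell import ctrl
def cam(n, obs=None):
    i=ctrl.camera_info(n); f=210/np.tan(np.radians(i["fovy"]/2))
    if n=="wrist":
        T=np.eye(4); T[:3,:3]=R.from_rotvec(obs["orientation"]).as_matrix(); T[:3,3]=obs["ee_pos"]
        T=T@i["T_tool_cam"]; Rw=T[:3,:3]; c=T[:3,3]
    else:
        Rw=R.from_rotvec(i["rvec"]).as_matrix().T; c=-Rw@i["tvec"]
    return f,i["cx"],i["cy"],Rw,c
def rays(C,px):
    f,cx,cy,Rw,c=C; px=np.asarray(px,float).reshape(-1,2)
    return np.c_[(px[:,0]-cx)/f,(px[:,1]-cy)/f,np.ones(len(px))]@Rw.T
def plane(C,px,z):
    d=rays(C,px); c=C[4]; return (c+d*((z-c[2])/d[:,2])[:,None])[:,:2]
def tri(C1,p1,C2,p2):
    d1=rays(C1,p1)[0];d2=rays(C2,p2)[0]
    s=np.linalg.lstsq(np.c_[d1,-d2],C2[4]-C1[4],rcond=None)[0]
    a=C1[4]+s[0]*d1;b=C2[4]+s[1]*d2; return (a+b)/2,np.linalg.norm(a-b)
HSV={'orange':((5,180,120),(17,255,255)),'blue':((108,150,60),(125,255,255)),'green':((50,150,50),(75,255,255)),
 'yellow':((24,150,120),(34,255,255)),'red':((176,150,100),(180,255,255)),'brass':((15,120,80),(26,255,255)),'white':((0,0,170),(180,60,255))}
def mask(im,k): return cv2.inRange(cv2.cvtColor(im,cv2.COLOR_BGR2HSV),*map(np.array,HSV[k]))
def blobs(m,n=4,amin=6):
    cs=cv2.findContours(m,cv2.RETR_EXTERNAL,cv2.CHAIN_APPROX_NONE)[0]
    return sorted([c for c in cs if cv2.contourArea(c)>=amin],key=cv2.contourArea,reverse=True)[:n]
E
python3 - <<'E'
from h import *
for n in("scene","side"):
    im=cv2.imread(f"pics/{n}0.png"); C=cam(n); print(n,"campos",C[4].round())
    for k,z in(("orange",55),("blue",40),("green",46),("yellow",27),("red",38),("brass",18)):
        for c in blobs(mask(im,k)):
            p=plane(C,c,z).astype(np.float32); r=cv2.minAreaRect(p)
            if abs(p.mean(0)).max()<1000: print(k,"px",c.mean((0,1)).round(),cv2.contourArea(c),"ctr",np.round(r[0]),"size",np.round(r[1]),"ang",round(r[2],1))
E
```

```text
scene campos [1195. -564.  763.]
orange px [116. 272.] 294.5 ctr [ 505. -364.] size [20. 87.] ang 82.6
orange px [349. 259.] 70.5 ctr [790. -14.] size [41. 21.] ang 34.7
blue px [226. 249.] 2723.5 ctr [ 584. -157.] size [ 88. 207.] ang 74.4
blue px [334.  34.] 839.5 ctr [-48. 865.] size [131. 320.] ang 41.9
blue px [247.  19.] 832.5 ctr [-416.  731.] size [127. 453.] ang 50.6
green px [368. 193.] 1165.0 ctr [674. 182.] size [100. 107.] ang 80.9
yellow px [215. 183.] 12.5 ctr [380. -36.] size [16. 37.] ang 72.6
yellow px [226. 182.] 7.5 ctr [400. -14.] size [ 7. 21.] ang 38.1
brass px [285.  12.] 377.0 ctr [-419.  918.] size [206. 329.] ang 0.7
side campos [ 552.  812. 1012.]
orange px [290. 162.] 34.0 ctr [ 500. -341.] size [16. 72.] ang 85.8
blue px [269. 214.] 1687.0 ctr [ 565. -133.] size [115. 199.] ang 74.2
blue px [243.  67.] 146.5 ctr [ 679. -992.] size [177. 110.] ang 81.5
green px [224. 315.] 890.0 ctr [670. 207.] size [71. 94.] ang 79.6
yellow px [338. 249.] 51.5 ctr [378.  -9.] size [45. 36.] ang 20.8
brass px [339. 253.] 274.5 ctr [375.  -6.] size [65. 52.] ang 70.1
```

```bash
python3 - <<'E'
import cv2,numpy as np
a=cv2.imread("pics/scene0.png");b=cv2.imread("pics/side0.png")
A=cv2.resize(a[140:360,90:420],None,fx=2.4,fy=2.4,interpolation=cv2.INTER_CUBIC)
cv2.imwrite("pics/c1.png",A)
E
```

```text
(no output)
```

View pics/c1.png

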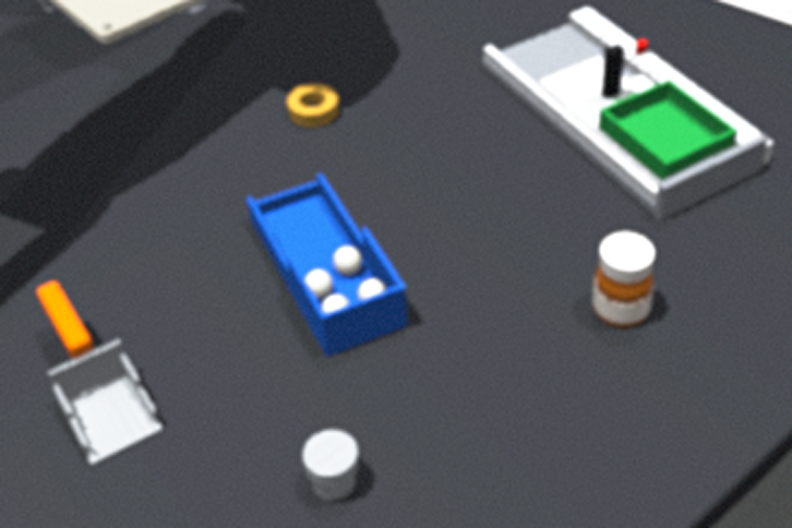

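The crop shows four balls in the far half of the bin. Both side openings of the path are clear, and the scoop points away from the robot. Next I move the wrist camera over the scoop.

Emit:
servo_tool(plan=[[0,[272,207,10],-32],[0,[272,207,10],-32],[0,[272,207,10],-32],[0,[272,207,10],-32],[0,[272,207,10],-32],[0,[272,207,10],-32],[0,[272,207,10],-32],[0,[272,207,10],-32],[0,[272,207,10],-32],[0,[272,207,10],-32]])

```text
t: 0.98
ee_pos: [532.9, -359.6, 251.2]
orientation: [-3.135, 0.202, -0.001]
ft_force: [-0.6, 0.3, -0.7]
width: 87.7
grasp_force: 0.0
```

```bash
cat >> h.py <<'E'
def yaw(o): m=R.from_rotvec(o["orientation"]).as_matrix(); return np.degrees(np.arctan2(m[1,0],m[0,0]))
def snap(tag):
    o=ctrl.get_obs(); im=ctrl.get_image("wrist"); cv2.imwrite(f"pics/{tag}.png",im)
    print("t",o["t"],"tcp",o["ee_pos"].round(1),"yaw",yaw(o).round(2),"w",o["width"].round(1)); return im,cam("wrist",o),o
def rects(im,C,k,z,n=2,amin=30):
    for c in blobs(mask(im,k),n,amin):
        r=cv2.minAreaRect(plane(C,c,z).astype(np.float32)); print(k,"px",c.mean((0,1)).round(),"ctr",np.round(r[0],1),"size",np.round(r[1],1),"ang",round(r[2],2))
E
python3 - <<'E'
from h import *
im,C,o=snap("w1"); rects(im,C,"orange",55)
E
```

```text
Traceback (most recent call last):
  File "h.py", line 30, in snap
    print("t",o["t"],"tcp",o["ee_pos"].round(1),"yaw",yaw(o).round(2),"w",o["width"].round(1)); return im,cam("wrist",o),o
                                                                          ^^^^^^^^^^^^^^^^
AttributeError: 'float' object has no attribute 'round'
```

View pics/w1.png

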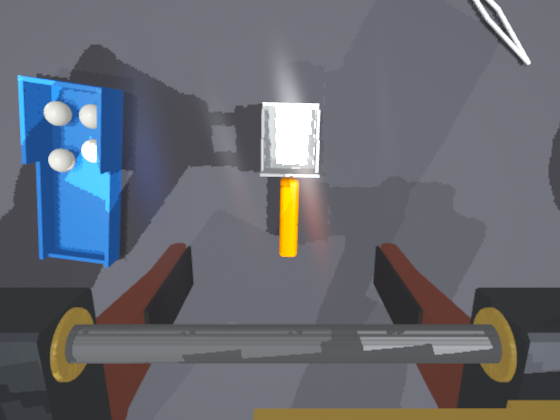

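Wrist view: the orange handle spans rows 178–256 at column ~289, the blade is ahead of it (262–320, 103–176), and the bin with its four balls is at left (20–122, 77–265).

```bash
sed -i 's/o\["width"\].round(1)/round(o["width"],1)/' h.py; python3 - <<'E'
from h import *
o=ctrl.get_obs(); im=cv2.imread("pics/w1.png"); C=cam("wrist",o); print(o["ee_pos"],yaw(o))
rects(im,C,"orange",55,1)
rects(im,C,"blue",30,1,500)
c=blobs(mask(im,"orange"),1)[0][:,0].astype(float)
# handle centreline from columns' mid per row on the top face
rows=np.arange(190,248); mid=np.array([[c[c[:,1]==r][:,0].mean(),r] for r in rows])
p=plane(C,mid,55); d=np.polyfit(p[:,0],p[:,1],1); print("axis deg",np.degrees(np.arctan(d[0])),"y at 515",np.polyval(d,515),p[[0,-1]])
print("ends",plane(C,[[289,178],[289,256]],55), "lip", plane(C,[[262,103],[320,103]],18),"lip z2", plane(C,[[262,103],[320,103]],2))
print("bin corners rear48 / front20",plane(C,[[20,77],[122,88]],48),plane(C,[[40,260],[110,265]],20))
print("back wall top", plane(C,[[261,176],[320,176]],40))
E
```

```text
[ 531.0724774  -361.00300476  250.96954374] -7.421783755206431
blue px [112. 127.] ctr [ 603.8 -202.3] size [19.7 77.1] ang 75.76Traceback (most recent call last):
  File "<stdin>", line 5, in <module>
IndexError: list index out of range
```

```bash
sed -i "s/((5,180,120),(17,255,255))/((3,180,120),(23,255,255))/; s/((108,150,60)/((95,140,60)/" h.py; python3 - <<'E'
from h import *
o=ctrl.get_obs(); im=cv2.imread("pics/w1.png"); C=cam("wrist",o)
im=im.copy(); im[262:]=0
print(cv2.cvtColor(im,cv2.COLOR_BGR2HSV)[215,289],cv2.cvtColor(im,cv2.COLOR_BGR2HSV)[225,80])
rects(im,C,"orange",55,1)
rects(im,C,"blue",30,2,300)
c=blobs(mask(im,"orange"),1)[0][:,0].astype(float)
rows=np.arange(190,248); mid=np.array([[c[c[:,1]==r][:,0].mean(),r] for r in rows])
p=plane(C,mid,55); d=np.polyfit(p[:,0],p[:,1],1); print("axis deg",np.degrees(np.arctan(d[0])),"y at 515",np.polyval(d,515),p[[0,-1]])
print("ends",plane(C,[[289,178],[289,256]],55), "lip z2", plane(C,[[262,103],[320,103]],2))
print("bin corners rear48 / front20",plane(C,[[20,77],[122,88]],48),plane(C,[[40,260],[110,265]],20))
print("back wall top", plane(C,[[261,176],[320,176]],40))
E
```

```text
[ 26 255 255] [105 187 230]
orange px [288. 219.] ctr [ 499.5 -362. ] size [17.6 79.2] ang 82.41
blue px [ 72. 166.] ctr [ 561.4 -149.8] size [ 99.  187.3] ang 74.53
axis deg -7.960837999813143 y at 515 -364.678300963041 [[ 527.14754515 -366.31872974]
 [ 469.73637741 -358.35761777]]
ends [[ 538.62341548 -367.76015428]
 [ 460.0793463  -357.89464118]] lip z2 [[ 609.62757626 -349.50538281]
 [ 601.91834703 -408.72032968]]
bin corners rear48 / front20 [[ 659.00372005 -141.14777422]
 [ 638.14700181 -229.07073401]] [[ 475.89793243  -82.75758832]
 [ 460.04088586 -158.02995268]]
back wall top [[ 541.20352966 -340.64662769]
 [ 533.73552024 -398.0256466 ]]
```

Emit:
servo_tool(plan=[[0,[-16.5,-3,-40],0],[0,[-16.5,-3,-80],0],[0,[-16.5,-3,-120],0],[0,[-16.5,-3,-150],0],[0,[-16.5,-3,-175],0],[0,[-16.5,-3,-190],0],[0,[-16.5,-3,-200],0],[0,[-16.5,-3,-204],0],[0,[-16.5,-3,-204],0],[0,[-16.5,-3,-204],0]])

```text
t: 1.87
ee_pos: [513.7, -366.0, 48.2]
orientation: [3.134, -0.209, 0.001]
ft_force: [-0.6, -0.6, 0.3]
width: 87.8
grasp_force: 0.0
```

Emit:
servo_tool(plan=[[1,[0,0,0],0],[1,[0,0,0],0],[1,[0,0,0],0],[1,[0,0,0],0],[1,[0,0,0],0],[1,[0,0,0],0],[1,[0,0,0],0],[1,[0,0,0],0],[1,[0,0,0],0],[1,[0,0,0],0]])

```text
t: 2.7
ee_pos: [513.7, -365.2, 47.3]
orientation: [-3.135, 0.208, 0.0]
ft_force: [-0.4, -0.5, 0.6]
width: 24.8
grasp_force: 0.0
```

Emit:
servo_tool(plan=[[1,[0,0,0],0],[1,[0,0,0],0],[1,[0,0,0],0],[1,[0,0,0],0],[1,[0,0,5],0],[1,[0,0,20],0],[1,[0,0,40],0],[1,[0,0,70],0],[1,[0,0,100],0],[1,[0,0,120],0]])

```text
t: 3.53
ee_pos: [514.3, -365.7, 170.3]
orientation: [3.133, -0.208, 0.003]
ft_force: [0.7, -0.9, -2.1]
width: 18.0
grasp_force: 29.9
```

Emit:
servo_tool(plan=[[1,[10,20,20],-3],[1,[20,50,50],-6],[1,[26,80,80],-8],[1,[26,105,90],-8],[1,[26,105,90],-8],[1,[26,105,90],-8]])

```text
t: 4.03
ee_pos: [540.0, -259.2, 258.6]
orientation: [3.112, -0.422, 0.003]
ft_force: [0.3, -0.1, -1.2]
width: 17.9
grasp_force: 29.9
```

```bash
python3 - <<'E'
from h import *
im,C,o=snap("w2"); print(o["grasp_force"])
rects(im,C,"orange",o["ee_pos"][2]+8,1); rects(im,C,"blue",30,1,500)
E
```

```text
t 4.0333 tcp [ 540.  -259.2  258.6] yaw -15.46 w 17.9
29.943163990974426
orange px [283. 279.] ctr [ 546.1 -260.8] size [13.2 38.7] ang 74.87
blue px [171. 179.] ctr [ 563.5 -146.8] size [ 87.6 187.1] ang 74.53
```

View pics/w2.png

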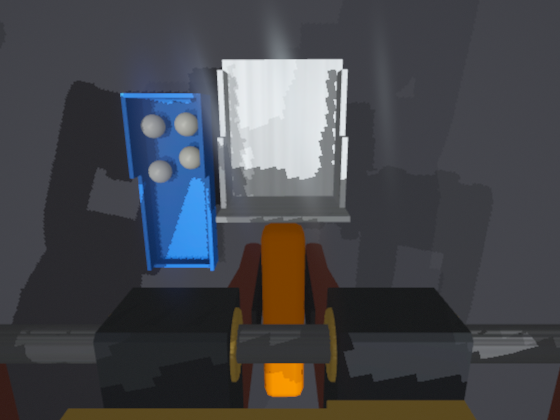

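The wrist view shows the scoop held straight, with the blade at (217–348, 58–222). The bin is at (122–214, 94–270), with the balls at (153,126), (186,124), (190,157) and (160,171).

```bash
python3 - <<'E'
from h import *
o=ctrl.get_obs(); im=cv2.imread("pics/w2.png"); C=cam("wrist",o)
m=mask(im,"blue"); m[:,216:]=0; m[:85]=0;m[275:]=0
for r in (95,97,100,150,172,190,220,262,266,268,270):
    x=np.where(m[r])[0]; print(r,(x.min(),x.max()) if len(x) else None)
for c in(130,160,190,200): 
    y=np.where(m[:,c])[0]; print("col",c,y.min(),y.max())
print("rear48",plane(C,[[122,93.5],[202,94.5]],48)); print("front20",plane(C,[[148,270],[214,269]],20))
print("balls",plane(C,[[153,126],[186,124],[190,157],[160,171]],18))
E
```

```text
95 (np.int64(120), np.int64(196))
97 (np.int64(121), np.int64(196))
100 (np.int64(121), np.int64(197))
150 (np.int64(126), np.int64(211))
172 (np.int64(129), np.int64(213))
190 (np.int64(139), np.int64(214))
220 (np.int64(142), np.int64(214))
262 (np.int64(146), np.int64(215))
266 (np.int64(147), np.int64(215))
268 (np.int64(147), np.int64(214))
270 (np.int64(148), np.int64(213))
col 130 93 178
col 160 93 267
col 190 93 267
col 200 109 267
rear48 [[ 660.82933072 -140.18275033]
 [ 640.30255808 -210.77218203]]
front20 [[ 478.81512332  -84.33060967]
 [ 459.93047062 -156.8570924 ]]
balls [[ 627.06144612 -146.65139932]
 [ 619.91836706 -179.7992506 ]
 [ 587.02783709 -172.48779277]
 [ 581.54580397 -137.03201902]]
```

Emit:
servo_tool(plan=[[1,[-20,35,0],-1],[1,[-45,75,0],-1],[1,[-70,120,0],-1],[1,[-83.5,142,-30],-1],[1,[-83.5,142,-70],-1],[1,[-83.5,142,-110],-1],[1,[-83.5,142,-140],-1],[1,[-83.5,142,-150],-1],[1,[-83.5,142,-150],-1],[1,[-83.5,142,-150],-1]])

```text
t: 4.92
ee_pos: [456.3, -118.9, 107.3]
orientation: [-3.108, 0.455, 0.002]
ft_force: [0.3, -0.3, -1.8]
width: 18.0
grasp_force: 29.9
```

```bash
python3 - <<'E'
from h import *
im,C,o=snap("w3"); print(o["grasp_force"],o["ft_force"])
E
```

```text
t 4.9167 tcp [ 456.3 -118.9  107.3] yaw -16.66 w 18.0
29.943008422851562 [ 0.27542564 -0.34870877 -1.76469603]
```

View pics/w3.png

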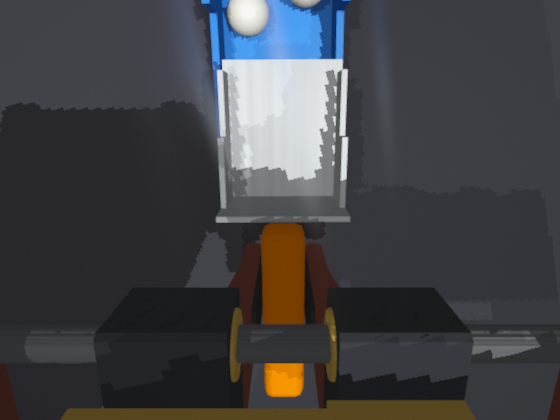

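The view shows the scoop above the front of the bin, lip at row 59 (cols 222–343), with the bin walls visible ahead.

```bash
python3 - <<'E'
from h import *
o=ctrl.get_obs(); im=cv2.imread("pics/w3.png"); C=cam("wrist",o); t=o["ee_pos"]; a=np.radians(yaw(o))
m=mask(im,"blue")
def rel(px,z):
    p=plane(C,px,z)-t[:2]; return np.c_[p[:,0]*np.cos(a)+p[:,1]*np.sin(a),-p[:,0]*np.sin(a)+p[:,1]*np.cos(a)].round(1).tolist()
for r in (15,25,35,45,55):
    x=np.where(m[r,150:420])[0]+150; print(r,x.min(),x.max(),rel([[x.min(),r],[x.max()+1,r]],28))
print(im[30,200:235].tolist()[::3]); print(im[30,325:352].tolist()[::3])
print("scoop lip",rel([[222,59],[343,59]],t[2]-47+2.5),"wall tops",rel([[217,140],[349,140]],t[2]-47+26), "back",rel([[216,216],[349,216]],t[2]-7))
E
```

```text
15 209 343 [[122.4, 40.8], [122.4, -33.7]]
25 210 343 [[117.3, 40.5], [117.3, -33.9]]
35 210 343 [[112.2, 40.8], [112.3, -34.1]]
45 211 343 [[107.1, 40.5], [107.1, -34.4]]
55 212 342 [[101.9, 40.2], [101.9, -34.0]]
[[90, 76, 74], [75, 63, 61], [59, 50, 48], [55, 47, 46], [239, 153, 69], [239, 153, 69], [159, 87, 32], [117, 58, 17], [193, 112, 42], [202, 119, 48], [105, 57, 27], [137, 82, 44]]
[[143, 82, 35], [143, 82, 35], [125, 68, 26], [94, 46, 13], [232, 151, 75], [232, 152, 76], [193, 121, 67], [58, 52, 52], [58, 53, 52]]
scoop lip [[95.6, 29.1], [95.7, -28.6]] wall tops [[59.6, 29.1], [59.6, -29.2]] back [[28.8, 28.6], [28.8, -28.2]]
```

Emit:
servo_tool(plan=[[1,[0.9,2.9,0],0],[1,[0.9,2.9,-15],0],[1,[0.9,2.9,-30],0],[1,[0.9,2.9,-40],0],[1,[0.9,2.9,-47],0],[1,[0.9,2.9,-51],0],[1,[0.9,2.9,-53.5],0],[1,[0.9,2.9,-54.5],0],[1,[0.9,2.9,-54.5],0]])

```text
t: 5.72
ee_pos: [457.5, -115.4, 53.3]
orientation: [3.109, -0.454, 0.001]
ft_force: [0.4, 0.2, -1.2]
width: 17.9
grasp_force: 30.0
```

Emit:
servo_tool(plan=[[1,[0,0,-1],0],[1,[0,0,-1.5],0],[1,[0,0,-1.5],0],[1,[0,0,-1.5],0]])

```text
t: 6.05
ee_pos: [457.2, -115.3, 52.7]
orientation: [3.109, -0.453, 0.001]
ft_force: [-3.9, 1.5, 16.6]
width: 17.8
grasp_force: 30.0
```

Emit:
servo_tool(plan=[[1,[2,-0.6,0.9],0],[1,[7.7,-2.3,0.9],0],[1,[14.4,-4.3,0.9],0],[1,[21.1,-6.3,0.9],0],[1,[27.8,-8.3,0.9],0],[1,[34.5,-10.3,0.9],0],[1,[41.2,-12.3,0.9],0],[1,[47.9,-14.3,0.9],0],[1,[54.6,-16.3,0.9],0],[1,[58,-17.3,0.9],0]])

```text
t: 6.88
ee_pos: [515.2, -132.6, 52.9]
orientation: [-3.109, 0.454, 0.001]
ft_force: [-2.9, 0.7, 6.6]
width: 17.7
grasp_force: 30.0
```

Emit:
servo_tool(plan=[[1,[5,-1.5,0],0],[1,[10,-3,0],0],[1,[15,-4.5,0],0],[1,[19,-5.7,0],0],[1,[23,-6.9,0],0],[1,[27,-8.1,0],0],[1,[31,-9.3,0],0],[1,[34,-10.2,0],0]])

```text
t: 7.55
ee_pos: [543.4, -141.2, 52.6]
orientation: [-3.107, 0.453, 0.021]
ft_force: [-25.1, 6.1, 28.1]
width: 17.4
grasp_force: 30.0
```

```bash
python3 - <<'E'
from h import *
im,C,o=snap("w4"); print(o["grasp_force"],o["ft_force"])
E
```

```text
t 7.55 tcp [ 543.4 -141.2   52.6] yaw -16.58 w 17.4
30.00974804162979 [-25.10495731   6.11148581  28.12067524]
```

View pics/w4.png

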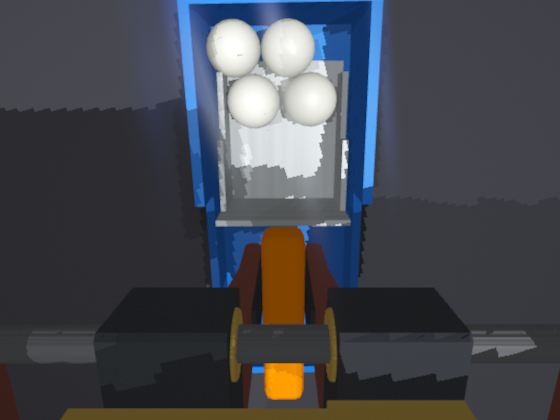

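Two balls sit on the scoop at (254,101) and (308,98). The other two, at (233,48) and (289,47), are stuck in front of it against the rear wall. Two is enough, so I ease off and tip the nose up by pivoting on the rear edge.

Emit:
servo_tool(plan=[[1,[-2.5,0.8,0.3],0],[1,[-4.8,1.4,0.3],0],[1,[-6.2,1.9,-0.5],0],[1,[-7.7,2.3,-1.5],0],[1,[-9.2,2.8,-2.5],0],[1,[-10.7,3.2,-3.5],0],[1,[-10.7,3.2,-3.5],0]])

```text
t: 8.18
ee_pos: [541.1, -140.4, 50.9]
orientation: [3.108, -0.453, 0.009]
ft_force: [-2.8, 0.1, 16.4]
width: 17.7
grasp_force: 30.0
```

```bash
python3 - <<'E'
from h import *
im,C,o=snap("w5"); print(o["grasp_force"],o["ft_force"])
E
```

```text
t 8.1833 tcp [ 541.1 -140.4   50.9] yaw -16.6 w 17.7
30.003666579723358 [-2.84467231  0.07072304 16.37177674]
```

View pics/w5.png

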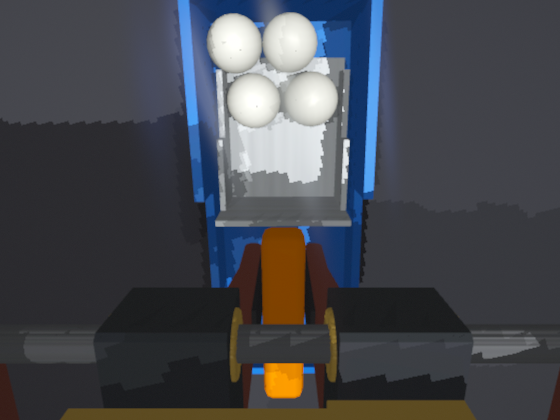

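The tilt is still small: the lip moved from row 60 to 57, and the balls have not rolled back. I continue the pivot and track the balls numerically.

Emit:
servo_tool(plan=[[1,[-1.5,0.5,-1],0],[1,[-3,0.9,-2],0],[1,[-4.5,1.4,-3],0],[1,[-6,1.8,-4],0],[1,[-7,2.1,-5],0],[1,[-7,2.1,-5],0]])

```text
t: 8.73
ee_pos: [534.5, -138.4, 45.5]
orientation: [3.108, -0.453, 0.011]
ft_force: [0.2, -0.8, 11.5]
width: 17.5
grasp_force: 30.0
```

```bash
cat >> h.py <<'E'
def wstate(tag):
    im,C,o=snap(tag); print("F",o["ft_force"].round(1),round(o["grasp_force"],1))
    g=cv2.cvtColor(im,cv2.COLOR_BGR2GRAY)
    h=cv2.HoughCircles(cv2.medianBlur(g[:300],5),cv2.HOUGH_GRADIENT,1.5,30,param1=120,param2=28,minRadius=17,maxRadius=36)
    print("balls",None if h is None else h[0].round().astype(int).tolist())
    o2=mask(im,"orange"); y,x=np.where(o2[200:420]); print("orange rows",y.min()+200,y.max()+200)
    # lip: topmost strong edge between floor grey and what's ahead, at several columns
    for c in (240,283,325): print(c,[int(v) for v in np.where(np.abs(np.diff(g[:240,c].astype(int)))>25)[0]])
    return im,C,o
E
python3 - <<'E'
from h import *
wstate("w6")
E
```

```text
t 8.7333 tcp [ 534.5 -138.4   45.5] yaw -16.6 w 17.5
F [ 0.2 -0.8 11.5] 30.0
balls [[310, 172, 25], [253, 172, 25], [232, 22, 30], [284, 17, 35], [238, 206, 20]]
orange rows 242 386
240 [50, 51, 143, 144, 187, 226]
283 [54, 149, 150]
325 [0, 1, 4, 8, 23, 38, 39, 131, 147, 192, 193, 226]
```

Both carried balls have rolled to the back wall (row 172). Now I lift gently.

Emit:
servo_tool(plan=[[1,[-2,0.6,2],0],[1,[-5,1.5,6],0],[1,[-8,2.4,13],0],[1,[-10,3,22],0],[1,[-11,3.3,33],0],[1,[-11,3.3,45],0],[1,[-11,3.3,57],0],[1,[-11,3.3,69],0],[1,[-11,3.3,80],0],[1,[-11,3.3,89],0]])

```text
t: 9.62
ee_pos: [520.9, -134.3, 134.6]
orientation: [3.108, -0.453, 0.002]
ft_force: [0.2, -0.2, -1.5]
width: 17.5
grasp_force: 30.0
```

Emit:
servo_tool(plan=[[1,[0,0,7],0],[1,[0,0,12],0],[1,[0,0,16],0],[1,[0,0,18],0],[1,[0,0,18],0]])

```text
t: 10.03
ee_pos: [520.4, -134.2, 150.9]
orientation: [3.109, -0.454, 0.0]
ft_force: [-0.9, -0.6, -2.6]
width: 17.6
grasp_force: 30.0
```

```bash
python3 - <<'E'
from h import *
wstate("w7")
for n in("scene","side"): cv2.imwrite(f"pics/{n}7.png",ctrl.get_image(n))
# station measurements from both views (initial images)
S=cv2.imread("pics/scene0.png");D=cv2.imread("pics/side0.png");A=cam("scene");B=cam("side")
for im,C,n,roi in((S,A,"scene",(280,130,430,230)),(D,B,"side",(180,280,340,370))):
    x0,y0,x1,y1=roi
    hsv=cv2.cvtColor(im,cv2.COLOR_BGR2HSV)
    for k,lo,hi in(("red",(165,120,80),(180,255,255)),("red0",(0,150,100),(6,255,255)),("yel",(20,110,120),(36,255,255)),("grn",(45,120,40),(80,255,255)),("blk",(0,0,0),(180,255,45))):
        m=cv2.inRange(hsv,np.array(lo),np.array(hi)); q=np.zeros_like(m); q[y0:y1,x0:x1]=m[y0:y1,x0:x1]
        for c in blobs(q,2,3):
            print(n,k,cv2.contourArea(c),cv2.boundingRect(c),cv2.minAreaRect(c)[0])
            if k=="grn": print("hull4",cv2.approxPolyDP(cv2.convexHull(c),4,True)[:,0].tolist())
E
```

```text
t 10.0333 tcp [ 520.4 -134.2  150.9] yaw -16.61 w 17.6
F [-0.9 -0.6 -2.6] 30.0
balls [[305, 173, 30], [253, 172, 27], [287, 32, 18], [253, 34, 18]]
orange rows 242 387
240 [3, 4, 19, 39, 145, 146, 188]
283 [2, 3, 14, 15, 16, 151, 152]
325 [1, 2, 38, 39, 40, 133, 192, 193, 225, 226]
scene red0 10.0 (356, 156, 4, 6) (357.5, 158.5)
scene grn 1214.5 (341, 174, 55, 40) (367.0610046386719, 193.04879760742188)
hull4 [[368, 174], [395, 196], [365, 213], [341, 193], [341, 186]]
scene blk 74.5 (342, 161, 7, 19) (345.0029296875, 169.9617462158203)
side yel 6.0 (238, 334, 3, 6) (239.0, 336.5)
side grn 1124.0 (200, 294, 48, 37) (223.2248077392578, 312.4861145019531)
hull4 [[210, 294], [247, 300], [239, 330], [200, 324]]
```

Two balls ride at the back of the scoop and two stay in the bin. I carry them smoothly to a view beside the pan.

Emit:
servo_tool(plan=[[1,[1,1,1],0],[1,[4,5,3],0],[1,[9,12,6],0],[1,[15,20,10],0],[1,[23,31,16],0],[1,[33,44,22],0],[1,[44,58,29],0],[1,[55,74,37],0],[1,[68,90,46],0],[1,[80,107,54],0]])

```text
t: 11.02
ee_pos: [601.7, -25.2, 206.0]
orientation: [-3.109, 0.453, -0.002]
ft_force: [-0.1, -0.7, -1.8]
width: 17.7
grasp_force: 30.0
```

Emit:
servo_tool(plan=[[1,[12,17,8],0],[1,[25,33,17],0],[1,[36,49,25],0],[1,[47,63,32],0],[1,[57,76,38],0],[1,[65,87,44],0],[1,[71,95,48],0],[1,[76,102,51],0],[1,[79,106,53],0],[1,[80,107,54],0]])

```text
t: 11.85
ee_pos: [680.7, 80.8, 258.9]
orientation: [-3.109, 0.452, -0.0]
ft_force: [-0.1, -0.7, -1.8]
width: 17.7
grasp_force: 30.0
```

Emit:
servo_tool(plan=[[1,[0,0,0],0],[1,[0,0,0],0]])

```text
t: 12.02
ee_pos: [679.9, 79.4, 258.5]
orientation: [3.108, -0.454, -0.001]
ft_force: [-0.1, 0.6, -2.1]
width: 17.8
grasp_force: 30.0
```

```bash
python3 - <<'E'
from h import *
im,C,o=wstate("w8")
rects(im,C,"green",46,1,300)
E
```

```text
t 12.0167 tcp [679.9  79.4 258.5] yaw -16.63 w 17.8
F [-0.1  0.6 -2.1] 30.0
balls [[251, 173, 25], [310, 163, 35], [149, 194, 27], [220, 241, 25], [331, 59, 25], [179, 241, 29]]
orange rows 243 387
240 [38, 39, 40, 143, 144, 191, 225, 226]
283 [39, 40, 149, 150]
325 [33, 34, 126, 127, 130, 138, 139, 189, 190]
green px [179. 220.] ctr [669.8 192.5] size [ 93.1 101.6] ang 80.52
```

View pics/w8.png

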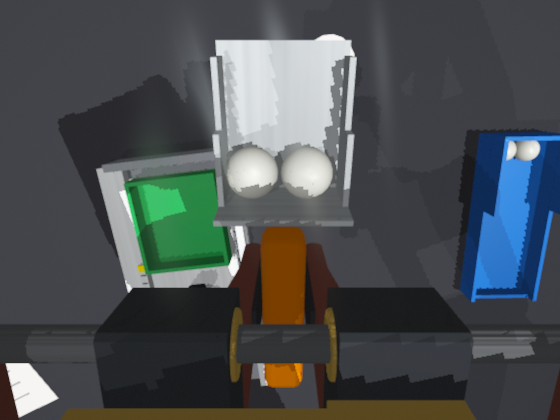

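Both balls sit at the back of the scoop, at (251,173) and (306,172). The pan rim corners are near (127,184), (215,171), (231,263) and (144,272), which puts the pan centre at about (670,192) with the station axis at −9.5°. Next I turn the scoop slowly to face across the pan.

Emit:
servo_tool(plan=[[1,[0,0,0],0.3],[1,[0,0,0],1.1],[1,[0,0,0],2.3],[1,[0,0,0],4.2],[1,[0,0,0],6.5],[1,[0,0,0],9.2],[1,[0,0,0],12.4],[1,[0,0,0],16],[1,[0,0,0],20],[1,[0,0,0],24.2]])

```text
t: 12.9
ee_pos: [680.3, 79.6, 258.8]
orientation: [3.134, 0.215, -0.0]
ft_force: [0.1, 0.6, -1.8]
width: 17.9
grasp_force: 30.0
```

Emit:
servo_tool(plan=[[1,[-0.5,1,0],4.6],[1,[-2,5,0],9.2],[1,[-4,10,0],14.2],[1,[-7,17,0],19.2],[1,[-10,24,0],24.2],[1,[-13,32,0],29.3],[1,[-16,39,0],34.3],[1,[-18,44,0],39.3],[1,[-19.5,47,0],43.9],[1,[-20.5,48.5,0],48.5]])

```text
t: 13.73
ee_pos: [659.7, 128.6, 258.8]
orientation: [2.768, 1.485, -0.0]
ft_force: [0.4, -0.5, -2.0]
width: 17.8
grasp_force: 30.0
```

Emit:
servo_tool(plan=[[1,[0,0,0],4.3],[1,[0,0,0],8.2],[1,[0,0,0],11.8],[1,[0,0,0],15],[1,[0,0,0],17.8],[1,[0,0,0],20],[1,[0,0,0],21.9],[1,[0,0,0],23.2],[1,[0,0,0],24],[1,[0,0,0],24.3]])

```text
t: 14.57
ee_pos: [659.9, 128.2, 258.8]
orientation: [2.399, 2.029, 0.0]
ft_force: [-0.4, -0.4, -1.9]
width: 17.8
grasp_force: 30.0
```

```bash
python3 - <<'E'
from h import *
im,C,o=wstate("w9")
rects(im,C,"green",46,2,100)
m=mask(im,"green"); t=o["ee_pos"]; a=np.radians(yaw(o))
print("green bbox",[cv2.boundingRect(c) for c in blobs(m,4,50)])
def rel(px,z):
    p=plane(C,px,z)-t[:2]; return np.c_[p[:,0]*np.cos(a)+p[:,1]*np.sin(a),-p[:,0]*np.sin(a)+p[:,1]*np.cos(a)].round(1)
for r in range(60,280,20):
    x=np.where(m[r])[0]
    if len(x): print(r,x.min(),x.max(),rel([[x.min(),r],[x.max()+1,r]],46).tolist())
E
```

```text
t 14.5667 tcp [659.9 128.2 258.8] yaw 80.44 w 17.8
F [-0.4 -0.4 -1.9] 30.0
balls [[307, 172, 25], [398, 260, 22], [251, 170, 27], [418, 287, 25], [203, 80, 29], [274, 250, 24]]
orange rows 227 386
240 [22, 23, 24, 39, 88, 225, 226]
283 [23, 24, 225, 226]
325 [23, 24, 225, 226]
green bbox []
```

Emit:
servo_tool(plan=[[1,[0,0,-4],0],[1,[0,0,-12],0],[1,[0,0,-22],0],[1,[0,0,-34],0],[1,[0,0,-48],0],[1,[0,0,-64],0],[1,[0,0,-80],0],[1,[0,0,-97],0],[1,[0,0,-113],0],[1,[0,0,-128],0]])

```text
t: 15.45
ee_pos: [659.0, 128.2, 128.1]
orientation: [-2.399, -2.027, 0.003]
ft_force: [-0.5, -0.0, -1.7]
width: 17.7
grasp_force: 30.0
```

Emit:
servo_tool(plan=[[1,[0,0,-13],0],[1,[0,0,-24],0],[1,[0,0,-33],0],[1,[0,0,-41],0],[1,[0,0,-47],0],[1,[0,0,-52],0],[1,[0,0,-55],0],[1,[0,0,-57],0],[1,[0,0,-57],0]])

```text
t: 16.2
ee_pos: [659.9, 128.3, 73.7]
orientation: [2.4, 2.028, 0.0]
ft_force: [-1.3, 0.1, -1.4]
width: 17.8
grasp_force: 30.0
```

```bash
python3 - <<'E'
from h import *
im,C,o=wstate("w10")
print([cv2.boundingRect(c) for c in blobs(mask(im,"green"),6,20)])
D=ctrl.get_image("side"); S=ctrl.get_image("scene"); cv2.imwrite("pics/side10.png",D); cv2.imwrite("pics/scene10.png",S)
cv2.imwrite("pics/c10.png",np.hstack([cv2.resize(S[120:250,280:440],(400,325),interpolation=2),cv2.resize(D[260:376,170:330],(400,325),interpolation=2)]))
E
```

```text
t 16.2 tcp [659.9 128.3  73.7] yaw 80.39 w 17.8
F [-1.3  0.1 -1.4] 30.0
balls [[307, 172, 25], [251, 170, 27], [193, 74, 30], [280, 250, 25], [205, 185, 25]]
orange rows 227 419
240 [0, 1, 9, 20, 21, 39, 230, 232]
283 [0, 1, 20, 39, 226]
325 [0, 1, 20, 39, 231, 232]
[(285, 11, 109, 203), (183, 110, 35, 104), (202, 10, 58, 60), (172, 112, 5, 40)]
```

View pics/c10.png

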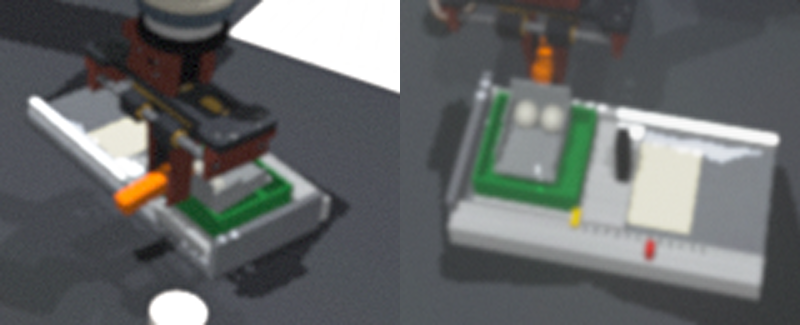

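The crop shows the scoop inside the green pan with both balls against its back wall. I lower it the last few mm.

Emit:
servo_tool(plan=[[1,[0,0,-2],0],[1,[0,0,-4],0],[1,[0,0,-6],0],[1,[0,0,-7],0],[1,[0,0,-7],0],[1,[0,0,-7],0]])

```text
t: 16.85
ee_pos: [659.8, 128.3, 66.6]
orientation: [-2.399, -2.028, 0.0]
ft_force: [1.0, -0.2, -1.8]
width: 17.8
grasp_force: 30.0
```

Emit:
servo_tool(plan=[[1,[0,0,-1],0],[0.6,[0,0,-1],0],[0.6,[0,0,-1],0],[0.6,[0,0,-1],0],[0.6,[0,0,-1],0],[0.6,[0,0,1],0],[0.6,[0.7,4,4],0],[0.6,[1.4,8.5,5.5],0],[0.6,[1.4,8.5,5.5],0],[0.6,[1.4,8.5,5.5],0]])

```text
t: 17.68
ee_pos: [661.5, 137.4, 72.6]
orientation: [2.399, 2.028, 0.001]
ft_force: [-0.4, -0.9, -0.1]
width: 35.3
grasp_force: 0.0
```

```bash
python3 - <<'E'
from h import *
im,C,o=wstate("w11")
print([cv2.boundingRect(c) for c in blobs(mask(im,"green"),6,20)])
g=mask(im,"white"); print([ (cv2.boundingRect(c)) for c in blobs(g,6,100)])
E
```

```text
t 17.6833 tcp [661.5 137.4  72.6] yaw 80.43 w 35.3
F [-0.4 -0.9 -0.1] 0.0
balls [[313, 146, 35], [284, 262, 35], [254, 154, 30], [197, 193, 32], [361, 130, 29], [364, 211, 24]]
orange rows 228 410
240 [20, 21, 30, 31, 33, 43, 63, 64, 220, 226, 234]
283 [21, 31, 33, 63, 220, 226]
325 [21, 22, 31, 33, 43, 63, 64, 220, 226, 234]
[(291, 35, 102, 198), (185, 110, 82, 122), (206, 34, 63, 66), (172, 120, 4, 31)]
[(0, 31, 175, 196), (0, 0, 409, 22), (223, 64, 120, 81), (0, 233, 256, 16), (232, 135, 41, 40), (287, 135, 41, 40)]
```

The scoop dropped flat in the pan, with the lip at row 63 and both balls still in it at about (252,155) and (307,155). I re-grip the handle, then push the lip into the far pan wall to tip the nose down.

Emit:
servo_tool(plan=[[1,[0,0,0],0],[1,[0,0,0],0],[1,[0,0,0],0],[1,[0,0,0],0],[1,[0,0,0],0],[1,[0,0,0],0],[1,[0,0,0],0]])

```text
t: 18.32
ee_pos: [661.2, 136.7, 72.2]
orientation: [-2.4, -2.028, 0.0]
ft_force: [-0.5, -1.1, -1.3]
width: 17.8
grasp_force: 30.0
```

Emit:
servo_tool(plan=[[1,[0.3,2,1],0],[1,[0.7,4,1.5],0],[1,[1,6,4],0],[1,[1.3,8,7.5],0],[1,[1.7,10,11],0],[1,[2,12,14],0],[1,[2.3,14,17],0],[1,[2.7,16,20],0],[1,[2.7,16,20],0]])

```text
t: 19.07
ee_pos: [664.1, 153.2, 93.0]
orientation: [2.399, 2.028, 0.0]
ft_force: [-1.6, -2.4, -2.0]
width: 17.6
grasp_force: 30.0
```

```bash
python3 - <<'E'
from h import *
im,C,o=wstate("w12")
print([cv2.boundingRect(c) for c in blobs(mask(im,"green"),6,20)])
g=mask(im,"white"); print([ (cv2.boundingRect(c)) for c in blobs(g,6,100)])
E
```

```text
t 19.0667 tcp [664.1 153.2  93. ] yaw 80.42 w 17.6
F [-1.6 -2.4 -2. ] 30.0
balls [[254, 119, 30], [307, 116, 27], [200, 187, 35], [364, 106, 35], [218, 212, 35], [205, 103, 27], [280, 247, 24], [358, 142, 22], [343, 218, 25]]
orange rows 231 408
240 [7, 8, 9, 61, 62, 69, 70, 76, 77, 136, 213, 223, 228, 229]
283 [8, 9, 62, 70, 132, 213, 222, 223, 228, 229]
325 [8, 9, 61, 62, 69, 70, 76, 77, 213, 222, 223, 228, 229]
[(301, 78, 77, 170), (180, 117, 88, 130), (215, 78, 56, 17)]
[(0, 70, 188, 171), (0, 9, 401, 54), (239, 133, 91, 80), (0, 247, 244, 13), (198, 71, 170, 7), (239, 93, 31, 31)]
```

The balls have rolled forward to the lip against the far wall (row ~118). I draw the scoop out from under them.

Emit:
servo_tool(plan=[[1,[-0.5,-3,3],0],[1,[-1.3,-8,5],0],[1,[-2.3,-14,7],0],[1,[-3.3,-20,8],0],[1,[-4.3,-26,9],0],[1,[-5.3,-32,10],0],[1,[-6.2,-37,12],0],[1,[-6.7,-40,15],0],[1,[-6.7,-40,18],0],[1,[-6.7,-40,18],0]])

```text
t: 19.95
ee_pos: [657.8, 112.7, 111.2]
orientation: [2.4, 2.027, 0.002]
ft_force: [-0.6, 0.0, -0.9]
width: 18.0
grasp_force: 30.0
```

```bash
python3 - <<'E'
from h import *
im,C,o=wstate("w13")
print([cv2.boundingRect(c) for c in blobs(mask(im,"green"),6,20)])
g=mask(im,"white"); print([ (cv2.boundingRect(c)) for c in blobs(g,8,100)])
E
```

```text
t 19.95 tcp [657.8 112.7 111.2] yaw 80.37 w 18.0
F [-0.6  0.  -0.9] 30.0
balls [[256, 29, 22], [295, 28, 30], [361, 164, 35], [209, 146, 32], [283, 247, 22]]
orange rows 230 408
240 [2, 14, 15, 85, 213, 222, 223, 228, 229]
283 [3, 85, 212, 213, 222, 223, 228, 229]
325 [3, 85, 212, 213, 222, 223, 228, 229]
[(282, 0, 91, 169), (198, 0, 74, 110), (188, 122, 31, 47)]
[(0, 0, 191, 171), (0, 86, 374, 133), (467, 363, 71, 40), (239, 8, 35, 47), (287, 9, 35, 34), (219, 224, 129, 5)]
```

The balls are now in the pan beyond the lip (rows ~25, lip at row 85). I lift clear and carry the empty scoop back to open bench.

Emit:
servo_tool(plan=[[1,[0,0,10],0],[1,[0,0,30],0],[1,[0,0,60],0],[1,[0,-10,90],0],[1,[-10,-30,100],0],[1,[-20,-65,100],0],[1,[-30,-100,100],0],[1,[-40,-140,100],0],[1,[-50,-180,100],0],[1,[-60,-220,100],0]])

```text
t: 20.83
ee_pos: [596.8, -108.3, 211.2]
orientation: [2.398, 2.029, 0.001]
ft_force: [0.5, 0.4, -1.8]
width: 18.0
grasp_force: 30.0
```

Emit:
servo_tool(plan=[[1,[-10,-40,0],0],[1,[-20,-80,0],0],[1,[-30,-120,0],0],[1,[-40,-160,0],0],[1,[-50,-200,0],0],[1,[-60,-240,-10],0],[1,[-70,-270,-30],0],[1,[-78,-288,-60],0],[1,[-78,-293,-90],0],[1,[-78,-293,-115],0]])

```text
t: 21.67
ee_pos: [518.5, -402.0, 94.2]
orientation: [2.402, 2.025, -0.0]
ft_force: [0.5, 0.9, -2.0]
width: 17.6
grasp_force: 30.0
```

```bash
python3 - <<'E'
from h import *
o=ctrl.get_obs(); print(o["t"],o["ee_pos"].round(1),yaw(o))
A=cam("scene");B=cam("side");S=ctrl.get_image("scene");D=ctrl.get_image("side")
cv2.imwrite("pics/scene14.png",S);cv2.imwrite("pics/side14.png",D)
S0=cv2.imread("pics/scene0.png");D0=cv2.imread("pics/side0.png")
print("loupe",tri(A,[228,327],B,[212,181]))
# balls in pan: new white inside the green hull
for n,im,C in(("scene",S,A),("side",D,B)):
    h=cv2.convexHull(blobs(mask(im,"green"),1,300)[0]); q=np.zeros(im.shape[:2],np.uint8); cv2.fillConvexPoly(q,h,255)
    hs=cv2.cvtColor(im,cv2.COLOR_BGR2HSV); w=cv2.inRange(hs,np.array((0,0,90)),np.array((180,110,255)))&q
    for c in blobs(w,4,8): p=cv2.minEnclosingCircle(c); print(n,np.round(p[0],1),round(p[1],1),"world",plane(C,p[0],37).round())
E
```

```text
21.6667 [ 518.5 -402.    94.2] 80.26086478646174
loupe (array([ 740.64716616, -276.02359806,   33.24456762]), np.float64(1.544106205670179))
scene [378. 187.] 10.3 world [[673. 228.]]
side [220.5 322. ] 10.9 world [[675. 222.]]
```

Both balls show in the pan in both fixed views. Next I set the scoop down, flattening it as it touches.

Emit:
servo_tool(plan=[[1,[0,0,-12],0],[1,[0,0,-22],0],[1,[-0.3,-2,-27],0],[1,[-0.7,-4,-31],0],[1,[-1,-6,-35],0],[1,[-1.3,-8,-39],0],[1,[-1.7,-10,-43],0],[1,[-2,-12,-46],0],[1,[-2,-12,-46],0],[1,[-2,-12,-46],0]])

```text
t: 22.6
ee_pos: [517.5, -412.8, 49.5]
orientation: [2.399, 2.026, 0.0]
ft_force: [0.3, -2.5, 2.9]
width: 17.8
grasp_force: 30.0
```

Emit:
servo_tool(plan=[[1,[-0.2,-1,-2],0],[1,[-0.2,-1,-2.5],0],[0.3,[-0.2,-1,-2.5],0],[0.3,[-0.2,-1,-2.5],0],[0.3,[-0.2,-1,-2.5],0],[0.3,[-0.2,-1,-2.5],0],[0.3,[-0.2,-1,5],0],[0.3,[-0.2,-1,30],0],[0.3,[-0.2,-1,70],0],[0.3,[-0.2,-1,110],0]])

```text
t: 23.43
ee_pos: [516.2, -412.3, 159.5]
orientation: [-2.397, -2.026, 0.001]
ft_force: [0.0, -0.7, 0.8]
width: 61.2
grasp_force: 0.0
```

Emit:
servo_tool(plan=[[0.3,[0,0,30],0],[0.3,[0,-15,70],0],[0.3,[0,-30,90],0],[0.3,[0,-30,90],0],[0.3,[0,-30,90],0]])

```text
t: 23.85
ee_pos: [517.4, -444.0, 251.2]
orientation: [2.398, 2.025, 0.001]
ft_force: [-0.1, -0.2, -0.5]
width: 61.6
grasp_force: 0.0
```

```bash
python3 - <<'E'
from h import *
im,C,o=snap("w15"); rects(im[:260],C,"orange",55,1); print(o["ft_force"])
g=cv2.cvtColor(im,cv2.COLOR_BGR2GRAY)
c=blobs(mask(im[:260],"orange"),1)[0]; print(cv2.boundingRect(c))
# station: pan rim and handle from both fixed cameras
A=cam("scene");B=cam("side");S=ctrl.get_image("scene");D=ctrl.get_image("side"); cv2.imwrite("pics/scene15.png",S);cv2.imwrite("pics/side15.png",D)
for n,im2,C2,(x0,y0,x1,y1) in(("scene",S,A,(330,148,365,190)),("side",D,B,(245,295,285,365))):
    v=im2[y0:y1,x0:x1].max(2); m=(v<70).astype(np.uint8)*255
    for c in blobs(m,2,10): r=cv2.boundingRect(c); print(n,"dark",r[0]+x0,r[1]+y0,r[2:],cv2.contourArea(c))
    hs=cv2.cvtColor(im2,cv2.COLOR_BGR2HSV)[y0:y1,x0:x1]; m=(((hs[...,0]<8)|(hs[...,0]>170))&(hs[...,1]>110)&(hs[...,2]>70)).astype(np.uint8)*255
    for c in blobs(m,2,2): y,x=np.where(cv2.drawContours(np.zeros_like(m),[c],-1,255,-1)); print(n,"red",x.mean()+x0,y.mean()+y0,y.min()+y0,y.max()+y0,len(x))
E
```

```text
t 23.85 tcp [ 517.4 -444.   251.2] yaw 80.35 w 61.6
orange px [277. 169.] ctr [ 514.8 -430. ] size [77.6 17.3] ang 80.35
[-0.13101118 -0.20768632 -0.50773082]
(268, 130, 19, 83)
scene dark 342 160 (7, 20) 90.5
scene red 357.3333333333333 158.1904761904762 156 161 21
side red 269.5 348.5 347 350 6
```

The scoop lies flat (handle 77.6 × 17.3 mm at z = 55). I move the wrist camera over the slide handle.

Emit:
servo_tool(plan=[[0.3,[4,40,0],0],[0.3,[8,80,0],0],[0.3,[12,120,0],0],[0.3,[17,160,0],0],[0.3,[21,200,0],0],[0.3,[25,240,0],0],[0.3,[30,280,0],0],[0.3,[34,320,0],0],[0.3,[38,360,0],0],[0.3,[42,400,0],0]])

```text
t: 24.83
ee_pos: [557.6, -40.7, 247.6]
orientation: [-2.397, -2.027, 0.004]
ft_force: [0.6, -0.7, 0.1]
width: 61.6
grasp_force: 0.0
```

Emit:
servo_tool(plan=[[0.3,[4,40,0],0],[0.3,[8,80,0],0],[0.3,[12,120,0],0],[0.3,[16,160,0],0],[0.3,[20,195,0],0],[0.3,[24,225,0],0],[0.3,[26,245,0],0],[0.3,[26,249,0],0],[0.3,[26,249,0],0],[0.3,[26,249,0],0]])

```text
t: 25.67
ee_pos: [584.1, 205.3, 248.0]
orientation: [-2.398, -2.028, 0.004]
ft_force: [-0.1, 0.6, -0.2]
width: 61.4
grasp_force: 0.0
```

```bash
cat >> h.py <<'E'
AX=np.radians(-9.5)
def st(p): # world -> station-axis coordinates relative to world origin (u,v)
    p=np.atleast_2d(p); return np.c_[p[:,0]*np.cos(AX)+p[:,1]*np.sin(AX),-p[:,0]*np.sin(AX)+p[:,1]*np.cos(AX)]
def col(im,k):
    hs=cv2.cvtColor(im,cv2.COLOR_BGR2HSV); h,s,v=hs[...,0].astype(int),hs[...,1],hs[...,2]
    m={'red':((h<8)|(h>172))&(s>120)&(v>90),'yel':(h>22)&(h<36)&(s>120)&(v>100),'grn':(h>45)&(h<80)&(s>120)&(v>40),'dark':(v<60)}[k]
    return m.astype(np.uint8)*255
E
python3 - <<'E'
from h import *
im,C,o=snap("w16"); print("tcp uv",st(o["ee_pos"][:2]).round(1))
for k,z in(("red",38),("yel",27),("grn",46),("dark",81)):
    for c in blobs(col(im,k),6,25):
        x,y,w,h=cv2.boundingRect(c)
        if y+h>285 and k!="grn": continue
        q=st(plane(C,c,z)); r=cv2.minAreaRect(plane(C,c,z).astype(np.float32))
        print(k,(x,y,w,h),"ctr",np.round(r[0],1),"size",np.round(r[1],1),"ang",round(r[2],1),"uv ctr",st(r[0]).round(1),"u range",q[:,0].min().round(1),q[:,0].max().round(1),"v",q[:,1].min().round(1),q[:,1].max().round(1))
h=cv2.HoughCircles(cv2.medianBlur(cv2.cvtColor(im,cv2.COLOR_BGR2GRAY),5),cv2.HOUGH_GRADIENT,1.5,18,param1=120,param2=22,minRadius=9,maxRadius=18); print(None if h is None else h[0][:6].round())
E
```

```text
t 25.6667 tcp [584.1 205.3 248. ] yaw 80.44 w 61.4
tcp uv [[542.2 298.9]]
red (239, 97, 9, 13) ctr [559.9 286.3] size [10.8  7.4] ang 78.9 uv ctr [[505.  374.7]] u range 501.1 508.8 v 369.4 380.1
yel (315, 115, 10, 18) ctr [628.2 255.5] size [ 8.7 15.9] ang 0.1 uv ctr [[577.4 355.7]] u range 572.9 581.8 v 347.5 363.6
grn (319, 132, 110, 94) ctr [667.7 196.1] size [ 90.5 101.6] ang 80.5 uv ctr [[626.2 303.6]] u range 575.4 677.0 v 258.3 348.9
dark (0, 0, 433, 209) ctr [527.8 325.1] size [362.3 160. ] ang 7.0 uv ctr [[466.9 407.8]] u range 301.5 662.4 v 285.8 449.9
dark (276, 167, 14, 31) ctr [585.2 215.2] size [26.4 11.3] ang 80.5 uv ctr [[541.7 308.9]] u range 536.0 547.3 v 295.7 322.1
[[361. 149.  12.]
 [388. 149.  12.]
 [280.  23.  15.]
 [137. 317.  10.]
 [430. 319.  12.]
 [238. 124.  10.]]
```

The marker is at u = 505.0 and the pointer at u = 577.4, so about 72 mm of pull. The handle is almost under the tool, and two balls show in the pan at (361,149) and (388,149). I descend and pinch.

Emit:
servo_tool(plan=[[0.6,[0.5,6,-30],0],[0.6,[0.5,6,-70],0],[0.6,[0.5,6,-110],0],[0.6,[0.5,6,-140],0],[0.6,[0.5,6,-160],0],[0.6,[0.5,6,-172],0],[0.6,[0.5,6,-178],0],[0.6,[0.5,6,-180],0],[1,[0.5,6,-180],0],[1,[0.5,6,-180],0]])

```text
t: 26.55
ee_pos: [586.6, 211.9, 70.7]
orientation: [2.399, 2.027, 0.003]
ft_force: [-1.1, 0.5, 0.4]
width: 24.7
grasp_force: 0.0
```

Emit:
servo_tool(plan=[[1,[0,0,0],0],[1,[0,0,0],0],[1,[0,0,0],0],[1,[0,0,0],0],[1,[0,0,0],0],[1,[0,0,0],0]])

```text
t: 27.05
ee_pos: [584.8, 212.2, 70.6]
orientation: [-2.399, -2.027, 0.001]
ft_force: [-5.8, 0.8, 6.3]
width: 13.6
grasp_force: 30.0
```

Emit:
servo_tool(plan=[[1,[-1,0.2,1],0],[1,[-4,0.7,1.5],0],[1,[-9,1.5,1.5],0],[1,[-15,2.5,1.5],0],[1,[-22,3.7,1.5],0],[1,[-29,4.9,1.5],0],[1,[-36,6,1.5],0],[1,[-43,7.2,1.5],0],[1,[-49,8.2,1.5],0],[1,[-54,9,1.5],0]])

```text
t: 27.88
ee_pos: [531.5, 221.4, 70.7]
orientation: [2.399, 2.028, 0.003]
ft_force: [6.6, 3.7, -14.1]
width: 14.0
grasp_force: 30.0
```

Emit:
servo_tool(plan=[[1,[-4,0.7,0],0],[1,[-7,1.2,0],0],[1,[-9,1.5,0],0],[1,[-10,1.7,0],0],[1,[-10,1.7,0],0],[1,[-10,1.7,0],0]])

```text
t: 28.38
ee_pos: [521.8, 223.1, 70.6]
orientation: [2.399, 2.028, 0.003]
ft_force: [5.0, 3.9, -14.4]
width: 13.6
grasp_force: 30.0
```

```bash
cat > m.py <<'E'
from h import *
import sys
im,C,o=snap(sys.argv[1]); print("F",o["ft_force"].round(1),o["grasp_force"],"tcp uv",st(o["ee_pos"][:2]).round(1))
for k,z in(("red",38),("yel",27),("grn",46)):
    for c in blobs(col(im,k),2,15):
        q=st(plane(C,c,z)); x,y,w,h=cv2.boundingRect(c)
        print(k,(x,y,w,h),"u",q[:,0].min().round(1),q[:,0].max().round(1),"v",q[:,1].min().round(1),q[:,1].max().round(1))
A=cam("scene");B=cam("side");S=ctrl.get_image("scene");D=ctrl.get_image("side")
cv2.imwrite(f"pics/s{sys.argv[1]}.png",S);cv2.imwrite(f"pics/d{sys.argv[1]}.png",D)
for n,i,Cc,(x0,y0,x1,y1) in(("scene",S,A,(280,130,430,230)),("side",D,B,(180,280,340,370))):
    for k,z in(("red",31),("yel",27),("grn",46)):
        m=col(i,k); q=np.zeros_like(m); q[y0:y1,x0:x1]=m[y0:y1,x0:x1]
        for c in blobs(q,1,1):
            M=cv2.boundingRect(c); ys,xs=np.where(cv2.drawContours(np.zeros_like(m),[c],-1,255,-1)); print(n,k,M,"uv",st(plane(Cc,[[xs.mean(),ys.mean()]],z)).round(1))
E
python3 m.py w17
```

```text
t 28.3833 tcp [521.8 223.1  70.6] yaw 80.4 w 13.6
F [  5.    3.9 -14.4] 30.00627726316452 tcp uv [[477.9 306.1]]
red (327, 104, 20, 26) u 499.0 507.9 v 369.4 380.7
yel (344, 139, 17, 33) u 509.3 517.6 v 347.6 363.8
grn (344, 167, 216, 158) u 508.7 612.0 v 270.2 352.7
scene red (356, 156, 4, 6) uv [[501.4 378.4]]
scene grn (324, 162, 53, 38) uv [[577.6 284. ]]
side red (269, 346, 2, 6) uv [[504.9 374.2]]
side yel (266, 338, 3, 7) uv [[513.9 355.8]]
side grn (227, 298, 46, 40) uv [[562.9 311.6]]
```

About 9 mm remain. I move most of it and measure again.

Emit:
servo_tool(plan=[[1,[-3,0.5,-0.5],0],[1,[-6,1,-1],0],[1,[-8.4,1.4,-1],0],[1,[-8.4,1.4,-1],0],[1,[-8.4,1.4,-1],0],[1,[-8.4,1.4,-1],0]])

```text
t: 29.03
ee_pos: [514.3, 224.4, 70.6]
orientation: [2.399, 2.027, 0.005]
ft_force: [5.7, 1.2, -6.0]
width: 13.8
grasp_force: 30.0
```

```bash
python3 m.py w18; python3 - <<'E'
from h import *
im=cv2.imread("pics/w18.png"); o=ctrl.get_obs(); C=cam("wrist",o)
hs=cv2.cvtColor(im,cv2.COLOR_BGR2HSV)
# edges of red and yellow per row, in station u
for k,z,r0,r1 in(("red",38,95,135),("yel",27,135,180)):
    m=col(im,k)
    for r in range(r0,r1,4):
        x=np.where(m[r,250:420])[0]+250
        if len(x)>3:
            e=st(plane(C,[[x.min(),r],[x.max()+1,r]],z)); print(k,r,x.min(),x.max()+1,e[:,0].round(1),"mid",e[:,0].mean().round(2))
E
```

```text
t 29.0333 tcp [514.3 224.4  70.6] yaw 80.4 w 13.8
F [ 5.7  1.2 -6. ] 30.016078054904938 tcp uv [[470.2 306.2]]
red (342, 105, 22, 25) u 498.4 507.8 v 369.4 380.3
yel (344, 139, 17, 33) u 501.6 509.9 v 347.7 363.9
grn (344, 168, 216, 157) u 501.1 604.4 v 270.2 352.3
scene red (355, 156, 5, 6) uv [[501.5 378. ]]
scene grn (323, 160, 52, 38) uv [[569.9 284.2]]
side red (269, 347, 3, 5) uv [[504.5 374.9]]
side yel (269, 339, 3, 6) uv [[507. 355.]]
side grn (230, 298, 46, 40) uv [[555.3 311. ]]
red 107 343 364 [498.6 508.3] mid 503.43
red 111 343 363 [498.7 507.9] mid 503.29
red 115 343 363 [498.7 508. ] mid 503.38
red 119 343 363 [498.8 508.1] mid 503.47
red 123 343 363 [498.9 508.2] mid 503.56
red 127 343 362 [499.  507.9] mid 503.41
yel 139 345 357 [502. 508.] mid 505.02
yel 143 345 361 [502.1 510.2] mid 506.13
yel 147 344 361 [501.7 510.3] mid 505.97
yel 151 344 361 [501.8 510.4] mid 506.07
yel 155 344 361 [501.9 510.5] mid 506.17
yel 159 344 360 [501.9 510.1] mid 506.02
yel 163 344 360 [502.  510.2] mid 506.12
yel 167 344 360 [502.1 510.3] mid 506.22
yel 171 348 352 [504.3 506.3] mid 505.29
```

About 2.3 mm remain, measured with both features side by side in the same part of the image.

Emit:
servo_tool(plan=[[1,[-1.3,0.2,-0.3],0],[1,[-2.5,0.4,-0.5],0],[1,[-2.5,0.4,-0.5],0],[1,[-2.5,0.4,-0.5],0],[1,[-2.5,0.4,-0.5],0],[1,[-2.5,0.4,-0.5],0]])

```text
t: 29.68
ee_pos: [512.1, 224.8, 70.5]
orientation: [2.398, 2.027, 0.006]
ft_force: [5.5, 0.9, -1.1]
width: 13.7
grasp_force: 30.0
```

```bash
python3 m.py w19; python3 - <<'E'
from h import *
im=cv2.imread("pics/w19.png"); C=cam("wrist",ctrl.get_obs())
for k,z,r0,r1 in(("red",38,107,128),("yel",27,145,168)):
    m=col(im,k); E=[]
    for r in range(r0,r1):
        x=np.where(m[r,250:420])[0]+250
        if len(x)>3: E.append(st(plane(C,[[x.min(),r],[x.max()+1,r]],z))[:,0])
    print(k,np.median(E,0).round(2))
# far/near check of the balls: white round blobs inside pan hull from fixed views
for n in("scene","side"):
    i=ctrl.get_image(n); Cc=cam(n); h=cv2.convexHull(blobs(mask(i,"green"),1,200)[0]); q=np.zeros(i.shape[:2],np.uint8); cv2.fillConvexPoly(q,h,255)
    w=cv2.inRange(cv2.cvtColor(i,cv2.COLOR_BGR2HSV),np.array((0,0,90)),np.array((180,110,255)))&q
    for c in blobs(w,3,8): p=cv2.minEnclosingCircle(c); print(n,np.round(p[0]),round(p[1],1),cv2.contourArea(c),st(plane(Cc,p[0],37)).round())
E
```

```text
t 29.6833 tcp [512.1 224.8  70.5] yaw 80.4 w 13.7
F [ 5.5  0.9 -1.1] 30.023937821388245 tcp uv [[468.  306.2]]
red (347, 105, 21, 25) u 498.3 507.7 v 369.5 380.3
yel (344, 139, 17, 33) u 499.4 507.8 v 347.7 363.9
grn (344, 168, 216, 157) u 498.9 602.2 v 270.2 352.4
scene red (356, 156, 4, 6) uv [[501.7 378. ]]
scene grn (322, 160, 52, 38) uv [[567.6 284.1]]
side red (269, 346, 3, 6) uv [[504.7 374.3]]
side yel (270, 339, 3, 7) uv [[504.4 355.9]]
side grn (231, 298, 46, 41) uv [[553.4 310.9]]
red [498.54 508.01]
yel [499.73 508.13]
scene [358. 172.] 10.0 174.0 [[554. 335.]]
side [251. 327.] 11.4 161.5 [[556. 331.]]
```

The pointer and marker edges now agree within about 0.2 mm in the wrist view and 0.3 mm in the side view. The balls are in the pan and the grip holds.

```bash
python3 -c "
from workcell import ctrl
print(ctrl.close_job())"
```

```text
the job is handed in; nothing more can be done
None
```

I handed the job in at about 30 s with two balls in the pan, the scoop lying flat and released, and the slide held with its pointer within about 0.3 mm of the marker by camera; the judge returned no verdict, and I did not re-measure the jar, ring or loupe afterwards.

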